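Truffles over the cup

ROBOT

A 6-joint arm with a two-finger parallel gripper is mounted at the origin on a cart in front of the work surface, level with it; the furniture and walls round the work are solid. World frame = base frame: x ahead of the robot, y to its left, z up, the work surface at z = 0. Lengths are in mm, angles in rad, forces in N, time in s.
With the tool pointing down it reaches from about 275 to 750 mm from the base axis. Payload 10.2 kg.
Tool frame: the origin (TCP) lies at the very end of the fingers, on their centre line; the grasp point (between the pads) lies 19 mm behind it; z points along the fingers, y is the direction in which the jaws open and shut (so a half turn about z gives the same grasp; the last joint's range is limited). The gripper opens to 85 mm and grips with 20 to 120 N. Pads are 22 mm wide; open, the fingers measure 114 mm over their backs; the gripper's body (76 mm by 85 mm) begins 54 mm behind the grasp point. The pads swing forward as they close: fully open they stand 13 mm farther back than shut.
Start: joints at [-1.363, 0.313, 1.498, -0, 1.331, -0.223], TCP at [219.227, -477.043, 205.894] pointing down, gripper open.
Joint ranges: [-2.94, 2.94], [-0.97, 2.17], [0.19, 2.56], [-1.23, 4.37], [0.02, 3.11], [-2.88, 2.88]. Speed limits (rad/s): [2.39, 2.39, 3.01, 3.14, 3.14, 3.14].

INTERFACE

Orientations are given as a unit quaternion [w, x, y, z].
In Python, from rig import ctrl, eyes, order gives the robot as it stands.
- The arm moves only by the tool move_arm, never from a script. Its argument "deltas" is a list of rows, each a list of 6 numbers: the shift along the tool's x, y, z in cm, then the turn, a rotation vector about the tool's x, y, z in degrees. A call has exactly 10 rows; each row shifts and turns the commanded pose from where the row before left it, along the tool's axes as they then stand; what a row does not reach is not made up. A row lasts 1/10 s, in which the tool goes at most 50 mm and 8.59 degrees, less where a joint would pass 70% of its speed; a pose out of reach is approached as far as the arm can. A call is refused whole if a number of a shift passes 5 or a number of a turn 8.59, either way. A call with a gripper value outside its range is refused whole. "grip" is the finger opening in cm, from 0 to 8.54, set as the call begins (left out, the last holds). The fingers move at their own pace and stop on an object; "newtons" is the grip in N (left out, the last holds). Time passes only in rows, so rows that do not move let the fingers close, or fill a call up. It gives the time, the measured TCP pose, the force and the opening at its end, in the units of the state.
- ctrl.sense(): the state, without advancing time (a new reading comes with each control period).
- eyes.capture(name): name is "scene" or "top"; returns the picture (384x512x3 uint8, blue, green, red); there is no depth.
- eyes.camera_params(name): a dict with "K" (3x3 intrinsics, pixels), "camera_from_world" (4x4, takes a point from world to camera coordinates). Camera axes: x right, y down, z forward; pixel columns grow to the right and rows downward; lengths in mm; the calibration is good to about 2 mm. A picture is of the moment at which its call begins. camera_params takes no time and is no camera call.
- order.finish_job(): hands the job in, once; it reports no verdict.
The state is a dict: "time_s": time; "joints": joint angles; "dq": joint speeds; "tau": joint torques, N m; "eef_pos": TCP position; "ee_rot": TCP orientation; "force": force on the tool from outside, world axes, zero at the start; "wrist_torque": the same for the moment, N m; "grip_width": opening from 0.0 (shut) to 1.0 (fully open).
Only numpy, scipy, OpenCV 4.12 (cv2) and the standard library are available. Lean on these libraries where they do the work, as an engineer would, in place of code of your own. Each camera call takes 0.05 s, during which the arm holds its last target.

TASK

Scoop at least three of the chocolate truffles out of the pan with the scoop (not with the fingers), carry them over the row of shakers and pitcher, and finish still holding the loaded scoop at rest, no more than gently tilted, with the middle of its front lip over the centre of the wide cup's mouth and two or three centimetres above the rim, ready to tip. The scoop must not touch the cup, every truffle must stay in the scoop or the pan, and nothing may touch the cups, shakers or pitcher; do not tip the truffles out or put the scoop down.

Things in the scene. Friction and masses are not known exactly. Their poses are not given: they have to be found in the camera images.
- pan: shallow dark steel pan screwed to the worktop, 224 mm long (its x) by 146 mm wide (its y), walls 30 mm high with a 6 mm thick rolled rim. Origin on the worktop, 118 mm from the inner near wall; z up. Inner floor is flat, 4 mm above the worktop, from x = -118 to x = +100 mm (the upright far wall, +x, away from the robot) and 140 mm wide.
- pan_far_foot (a point): point on the pan's inner floor at the foot of the far wall, middle of its width (pan x = +100, y = 0, z = 4 mm); axes as the pan's.
- scoop: aluminium scoop, loose, flat on the pan floor in its near half, 0.11 to 0.18 kg: flat trough 100 mm long (its x, -50 to +50), 76 mm wide (72 inside), floor 1.5 mm thick, open at the nose (+x, facing the truffles); side walls 42 mm high at the closed back, falling forward and ending 26 mm behind the lip. A post at the back carries a straight wooden grip bar. Origin: centre of the underside, z up.
- scoop_grip (a point): middle of the scoop's grip bar, above its centre of mass, 68 mm above the scoop's underside (scoop x = -12 mm). The bar runs along the scoop's x from x = -54 to +34 mm, is 16 mm wide (along y) and 18 mm high; 57 mm of free space below it.
- scoop_lip (a point): middle of the scoop's front edge (the lip of the open nose), on its underside: scoop x = +50, y = 0, z = 0 mm.
- scoop_load (a point): point in the middle of the scoop's trough, 13 mm above its underside (scoop x = 0, y = 0); a truffle whose centre is within 50 mm of it counts as lying in the scoop.
- wide_cup: the wide low cream cup, loose, 93 mm across the mouth, 59 mm high; its ring handle points roughly away from the robot. Origin on the worktop, 10 mm off the cup's axis; z up. Stands on the left, in one of two places; the other place holds the small cup.
- wide_cup_mouth (a point): centre of the wide cup's mouth at rim height (59 mm above the worktop); z up. The opening is about 84 mm wide inside.
- small_cup: a small cream cup, 62 mm across, 52 mm high, beside the wide cup, not to be touched.
- shaker_near: steel shaker with a black top, 65 mm across, 103 mm high, not to be touched, nearest to the robot in the row that stands between the pan and the cups. Origin at the centre of its underside.
- pitcher: the steel milk pitcher in the middle of the row, 154 mm long (roughly along the world's x) by 106 mm by 128 mm high, not to be touched. Origin at the centre of its underside.
- shaker_far: pale shaker, 65 mm across, 103 mm high, not to be touched, at the far end of the row. Origin at the centre of its underside.
- truffle0: one of six loose round chocolate truffles, slippery balls 22 mm across, about 10 g, origin at its centre, which roll freely on the pan's floor between the scoop's nose and the far wall; pushed against the far wall they roll up over the scoop's lip, and a raised nose makes them roll to its back.
- truffle1: one of six loose round chocolate truffles, slippery balls 22 mm across, about 10 g, origin at its centre, which roll freely on the pan's floor between the scoop's nose and the far wall; pushed against the far wall they roll up over the scoop's lip, and a raised nose makes them roll to its back.
- truffle2: one of six loose round chocolate truffles, slippery balls 22 mm across, about 10 g, origin at its centre, which roll freely on the pan's floor between the scoop's nose and the far wall; pushed against the far wall they roll up over the scoop's lip, and a raised nose makes them roll to its back.
- truffle3: one of six loose round chocolate truffles, slippery balls 22 mm across, about 10 g, origin at its centre, which roll freely on the pan's floor between the scoop's nose and the far wall; pushed against the far wall they roll up over the scoop's lip, and a raised nose makes them roll to its back.
- truffle4: one of six loose round chocolate truffles, slippery balls 22 mm across, about 10 g, origin at its centre, which roll freely on the pan's floor between the scoop's nose and the far wall; pushed against the far wall they roll up over the scoop's lip, and a raised nose makes them roll to its back.
- truffle5: one of six loose round chocolate truffles, slippery balls 22 mm across, about 10 g, origin at its centre, which roll freely on the pan's floor between the scoop's nose and the far wall; pushed against the far wall they roll up over the scoop's lip, and a raised nose makes them roll to its back.

How it is judged:
By the outcome, as a careful person would: the job done as asked, in the order asked, and still so for the second after the job is handed in, while the arm keeps its last pose, push and grip.
It also fails if it takes over 58 s, if anything falls off the work surface, if the arm or the gripper's body presses on something with over 40 N, if the wrist force passes 120 N, or if a joint passes its speed limit or range.

## Working session

There is one attempt and no reset: what is moved stays moved. The work goes in short steps, Python scripts to look and compute and a tool call to move; the robot and the scene stay as the last step left them, time stands still between calls to the robot, and variables do not carry over. Pictures are saved under pics/ and viewed, and the job is handed in when it is done.

Besides the shell and the picture viewer there is one more tool, called after ">>>" as a command line: name --pt "numbers of a row" for each row, then --argument value for the rest. move_arm: Moves the arm, as the interface text tells. Its arguments: {"type":"object","properties":{"deltas":{"type":"array"},"grip":{"type":"number"},"newtons":{"type":"number"}},"required":["deltas"]}

```bash
ls; mkdir -p pics; python3 - <<'E'
from rig import ctrl, eyes, order
import cv2
s=ctrl.sense(); print(s)
for n in("scene","top"):
    im=eyes.capture(n); cv2.imwrite(f"pics/{n}0.png",im)
    p=eyes.camera_params(n); print(n,p)
E
```

```text
pics
{'time_s': 0.0, 'joints': array([-1.36338496e+00,  3.13429607e-01,  1.49845581e+00,  5.27608231e-06,
        1.33098580e+00, -2.23386811e-01]), 'dq': array([-0.00138418,  0.00033752, -0.00017765,  0.00079545, -0.00160092,
        0.00111639]), 'tau': array([-1.77071579e-04, -4.12259531e+01, -2.59747392e+01, -1.88810827e-04,
        4.16253039e-03, -2.39682731e-05]), 'eef_pos': array([ 219.17281293, -476.74026555,  205.3384788 ]), 'ee_rot': array([-6.39242733e-04,  9.76891107e-01,  2.13736653e-01,  7.66843201e-06]), 'force': array([-0.90029096,  0.2281298 , -0.46183292]), 'wrist_torque': array([-0.01254306,  0.05036069, -0.01610032]), 'grip_width': 0.9997574295295265}
scene {'K': array([[468.58376103,   0.        , 258.81714469],
       [  0.        , 468.58376103, 185.82318825],
       [  0.        ,   0.        ,   1.        ]]), 'camera_from_world': array([[-8.51673249e-01, -5.23795174e-01, -1.70673147e-02,
         4.97537610e+02],
       [-2.02209302e-01,  3.58481649e-01, -9.11373856e-01,
         1.85328673e+02],
       [ 4.83491546e-01, -7.72741563e-01, -4.11225488e-01,
         8.36011195e+02],
       [ 0.00000000e+00,  0.00000000e+00,  0.00000000e+00,
         1.00000000e+00]])}
top {'K': array([[416.29336117,   0.        , 252.45893054],
       [  0.        , 416.29336117, 187.72992009],
       [  0.        ,   0.        ,   1.        ]]), 'camera_from_world': array([[-2.97427890e-02, -9.99545064e-01,  5.00320528e-03,
         3.43118606e+01],
       [-9.95594968e-01,  2.91792483e-02, -8.91023661e-02,
         5.97324913e+02],
       [ 8.89158404e-02, -7.63131887e-03, -9.96009908e-01,
         1.05801042e+03],
       [ 0.00000000e+00,  0.00000000e+00,  0.00000000e+00,
         1.00000000e+00]])}
```

View pics/scene0.png

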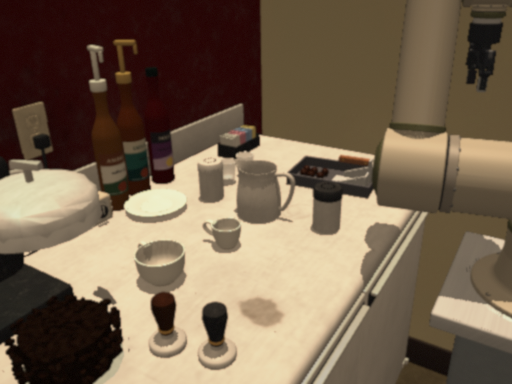

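View pics/top0.png

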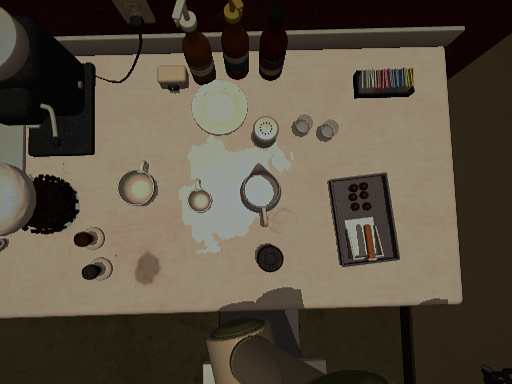

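The top view shows the pan at about (330–400, 173–266), with six truffles at (358, 195) and the scoop, orange grip bar, at (370, 240). The row runs black shaker (269, 257), pitcher (260, 190), pale shaker (265, 130). The wide cup is at (137, 187) and the small cup at (200, 200). I'll zoom in next.

```bash
cat > h.py <<'E'
import numpy as np, cv2
from rig import ctrl, eyes, order
P={n:eyes.camera_params(n) for n in("scene","top")}
def ray(n,u,v):
    K=P[n]['K'];T=P[n]['camera_from_world'];R=T[:3,:3];t=T[:3,3]
    d=R.T@np.linalg.solve(K,np.array([u,v,1.0]));return -R.T@t,d/np.linalg.norm(d)
def onz(n,u,v,z):
    o,d=ray(n,u,v);return o+d*(z-o[2])/d[2]
def proj(n,p):
    T=P[n]['camera_from_world'];c=T[:3,:3]@np.array(p,float)+T[:3,3];q=P[n]['K']@c;return q[:2]/q[2]
def crop(im,x0,y0,x1,y1,f,name):
    cv2.imwrite('pics/'+name,cv2.resize(im[y0:y1,x0:x1],None,fx=f,fy=f,interpolation=cv2.INTER_CUBIC))
E
python3 - <<'E'
from h import *
im=cv2.imread('pics/top0.png')
crop(im,320,165,410,275,5,'pan0.png'); crop(im,105,110,295,280,4,'cups0.png')
E
```

```text
(no output)
```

View pics/pan0.png

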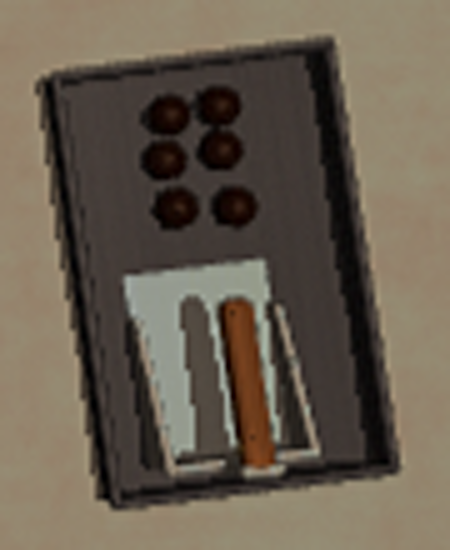

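View pics/cups0.png

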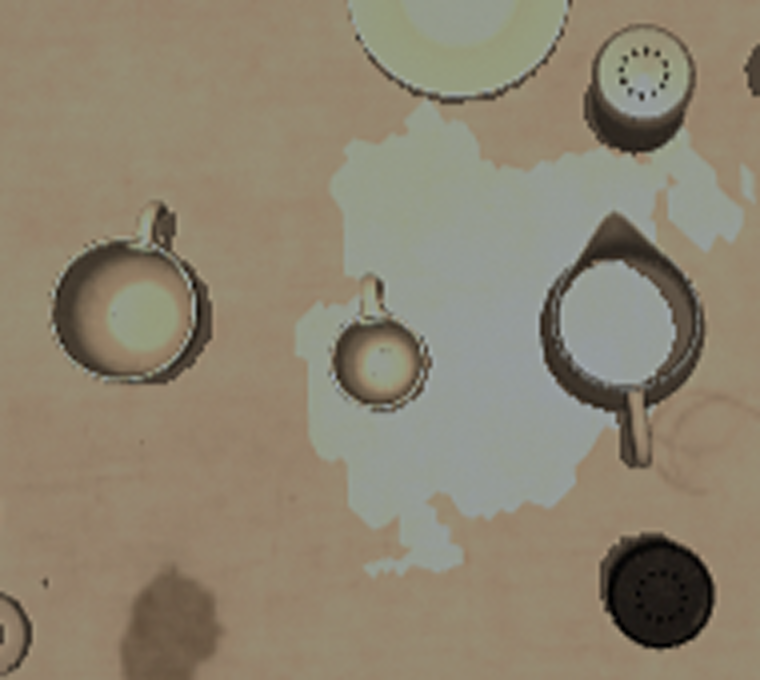

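The pan crop shows the lip corners at crop pixels (125, 277) and (267, 260), and the bar from (236, 300) to (258, 466). The inner far wall foot runs roughly from (60, 85) to (305, 55). The cup mouth is centred near crop (127, 310).

```bash
python3 - <<'E'
from h import *
np.set_printoptions(precision=1,suppress=True)
def pc(x,y,z,f=5,x0=320,y0=165): return onz('top',(x+.5)/f-.5+x0,(y+.5)/f-.5+y0,z)
def cc(x,y,z): return pc(x,y,z,4,105,110)
# pan rim outer corners z=30
C=[pc(*q,30) for q in((40,78),(333,40),(400,468),(112,507))]
for c in C: print('rim',c[:2])
e=(C[0]+C[1])/2-(C[3]+C[2])/2; print('pan len',np.linalg.norm(e[:2]),'yaw',np.degrees(np.arctan2(e[1],e[0])), 'w',np.linalg.norm((C[0]-C[1])[:2]),'mid far',(C[0]+C[1])[:2]/2,'mid near',(C[2]+C[3])[:2]/2)
L=pc(125,276,5);R=pc(268,260,5); d=L-R; print('lip',L[:2],R[:2],(L+R)[:2]/2,np.linalg.norm(d[:2]),'yaw',np.degrees(np.arctan2(d[1],d[0]))-90)
# bar by colour
im=cv2.imread('pics/top0.png'); h=cv2.cvtColor(im,cv2.COLOR_BGR2HSV)
m=cv2.inRange(h,(5,130,70),(18,255,255)); m[:165]=0;m[275:]=0;m[:,:320]=0;m[:,410:]=0
n,l,st,ce=cv2.connectedComponentsWithStats(m);i=1+np.argmax(st[1:,4]);ys,xs=np.where(l==i)
print(st[i]);r=cv2.minAreaRect(np.c_[xs,ys].astype(np.float32));print(r)
for z in(81,76): 
  b=cv2.boxPoints(r); bb=[onz('top',*q,z)[:2] for q in b]; print(z,onz('top',*r[0],z)[:2],np.array(bb))
for q in((168,114),(220,105),(164,160),(221,150),(177,207),(236,206)): print('tr',pc(*q,15)[:2])
print('cup',cc(126.5,309.5,59),'w',np.linalg.norm(cc(53,309,59)-cc(200,309,59)))
print('cup small',cc(381,364,52)); 
print('sh near top',cc(661,594,103),'sh far',cc(644,72,103))
print('pitcher rim',cc(622,335,128), 'spout',cc(613,212,128),'handle',cc(637,465,100))
ee=ctrl.sense(); print(ee['eef_pos'])
E
```

```text
rim [ 611.7 -179.5]
rim [ 627.2 -333.4]
rim [ 405.5 -354.9]
rim [ 390.2 -206.2]
pan len 222.89616019150196 yaw 6.207491660313842 w 154.6979596525432 mid far [ 619.4 -256.4] mid near [ 397.9 -280.5]
lip [ 507.8 -224.3] [ 514.  -300.4] [ 510.9 -262.4] 76.36177130369656 yaw 4.644126107497385
[365 225  10  34 184]
((369.39361572265625, 241.2909393310547), (33.524940490722656, 5.439149856567383), 81.46923065185547)
81 [ 453.2 -265.3] [[ 493.  -254.7]
 [ 494.5 -268.1]
 [ 413.7 -275.8]
 [ 412.1 -262.5]]
76 [ 452.9 -266.7] [[ 492.9 -256.1]
 [ 494.5 -269.5]
 [ 413.2 -277.3]
 [ 411.7 -263.9]]
tr [ 592.2 -249. ]
tr [ 596.2 -276.7]
tr [ 568.  -245.6]
tr [ 572.4 -275.9]
tr [ 543.1 -251.2]
tr [ 542.7 -282.2]
cup [605.6 310.   59. ] w 92.63118666138107
cup small [566.9 151.1  52. ]
sh near top [421.5 -19.3 103. ] sh far [738.3 -19.4 103. ]
pitcher rim [575.1  -0.2 128. ] spout [648.4   2.8 128. ] handle [498.5  -7.5 100. ]
[ 219.2 -476.8  205.4]
```

```bash
python3 - <<'E'
from h import *
im=cv2.imread('pics/scene0.png')
crop(im,100,130,400,300,2.6,'s0.png')
E
```

```text
(no output)
```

View pics/s0.png

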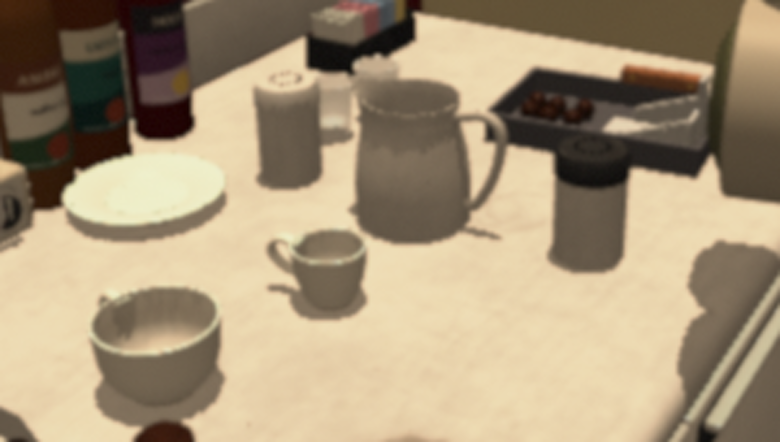

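```bash
cat > plan.py <<'E'
import numpy as np, json, os
from scipy.spatial.transform import Rotation as R
def ori(yaw,pitch=0):  # tool down, tool x at yaw; pitch>0 raises nose
    c,s=np.cos(np.radians(yaw)),np.sin(np.radians(yaw))
    return R.from_matrix(np.array([[c,s,0],[s,-c,0],[0,0,-1]]))*R.from_rotvec([0,np.radians(pitch),0])
def rows(p,r,targets):
    """targets: list of (pos, yaw, pitch, nrows); eased linear; returns rounded rows and end pose"""
    out=[]; p=np.array(p,float)
    for (tp,ty,tpi,n) in targets:
        p0,r0=p.copy(),r; rt=ori(ty,tpi); rv=(r0.inv()*rt).as_rotvec()
        for k in range(1,n+1):
            f=k/n
            gp=p0+f*(np.array(tp)-p0); gr=r0*R.from_rotvec(rv*f)
            d=np.round(r.inv().apply(gp-p)/10,2)+0.; a=np.round(np.degrees((r.inv()*gr).as_rotvec()),1)+0.
            out.append([*d.tolist(),*a.tolist()])
            p=p+r.apply(d*10); r=r*R.from_rotvec(np.radians(a))
    for i in range(0,len(out),10): print(json.dumps(out[i:i+10]).replace(' ',''))
    print('end',p.round(2),r.as_quat(scalar_first=True).round(4).tolist(),len(out))
    return p,r
E
python3 - <<'E'
from h import *
from plan import *
print(proj('scene',(605.6,310,59)),'seen 160.2,253'); print(proj('scene',(452,-266.5,72)))
q=R.from_quat([-6e-4,.976891,.2137366,0],scalar_first=True)
rows([219.2,-477,205.9],q,[((330,-330,190),12,0,6),((450,-267,130),5.5,0,9),((450,-267,90),5.5,0,5)])
E
```

```text
[160.43141718 250.9529544 ] seen 160.2,253
[354.3492281  160.23153408]
[[2.7,-1.45,0.27,0.0,0.0,2.1],[2.65,-1.56,0.26,0.0,0.0,2.1],[2.58,-1.65,0.27,0.0,0.0,2.1],[2.53,-1.74,0.27,0.0,0.0,2.2],[2.46,-1.84,0.27,-0.1,0.0,2.1],[2.38,-1.92,0.26,0.0,0.0,2.1],[1.45,-0.41,0.67,0.0,0.0,0.7],[1.44,-0.42,0.66,0.0,0.0,0.7],[1.44,-0.45,0.67,0.0,0.0,0.8],[1.44,-0.46,0.67,0.0,0.0,0.7]]
[[1.42,-0.48,0.66,0.0,0.0,0.7],[1.43,-0.5,0.67,0.0,0.0,0.7],[1.41,-0.52,0.67,0.0,0.0,0.7],[1.41,-0.53,0.66,0.0,0.0,0.8],[1.4,-0.56,0.67,0.0,0.0,0.7],[0.0,0.0,0.8,0.0,0.0,0.0],[0.0,0.0,0.8,0.0,0.0,0.0],[0.0,0.0,0.8,0.0,0.0,0.0],[0.0,0.0,0.8,0.0,0.0,0.0],[0.0,0.0,0.8,0.0,0.0,0.0]]
end [ 450.   -266.98   90.  ] [0.0003, 0.9989, 0.0478, 0.0001] 20
```

>>> move_arm --pt "2.7 -1.45 0.27 0 0 2.1" --pt "2.65 -1.56 0.26 0 0 2.1" --pt "2.58 -1.65 0.27 0 0 2.1" --pt "2.53 -1.74 0.27 0 0 2.2" --pt "2.46 -1.84 0.27 0 0 2.1" --pt "2.38 -1.92 0.26 0 0 2.1" --pt "1.45 -0.41 0.67 0 0 0.7" --pt "1.44 -0.42 0.66 0 0 0.7" --pt "1.44 -0.45 0.67 0 0 0.8" --pt "1.44 -0.46 0.67 0 0 0.7" --grip 8.5 --newtons 60

```text
time_s: 1.1
eef_pos: [383.8, -301.6, 162.7]
ee_rot: [-0.0, 0.997, 0.079, -0.0]
force: [-0.3, -1.0, 0.3]
grip_width: 0.995
```

>>> move_arm --pt "1.42 -0.48 0.66 0 0 0.7" --pt "1.43 -0.5 0.67 0 0 0.7" --pt "1.41 -0.52 0.67 0 0 0.7" --pt "1.41 -0.53 0.66 0 0 0.8" --pt "1.4 -0.56 0.67 0 0 0.7" --pt "0 0 0.8 0 0 0" --pt "0 0 0.8 0 0 0" --pt "0 0 0.8 0 0 0" --pt "0 0 0.8 0 0 0" --pt "0 0 0.8 0 0 0"

```text
time_s: 2.1
eef_pos: [449.7, -267.2, 89.3]
ee_rot: [-0.0, 0.999, 0.048, -0.0]
force: [0.3, 0.2, -0.1]
grip_width: 0.996
```

```bash
python3 - <<'E'
from h import *
im=eyes.capture('scene'); crop(im,250,100,480,220,3.3,'s1.png')
s=ctrl.sense();print(s['eef_pos'],s['ee_rot'],s['joints'],s['force'],s['time_s'],s['grip_width'])
E
```

```text
[ 449.24138495 -266.7596634    88.05032883] [-7.53156352e-04  9.98866555e-01  4.75866887e-02 -7.37878273e-04] [-7.60309635e-01  4.32862424e-01  1.65675252e+00 -2.97584977e-05
  1.05408630e+00  7.15292033e-01] [-1.57602871  0.2048157  -2.1915292 ] 2.15 0.9943678320487844
```

View pics/s1.png

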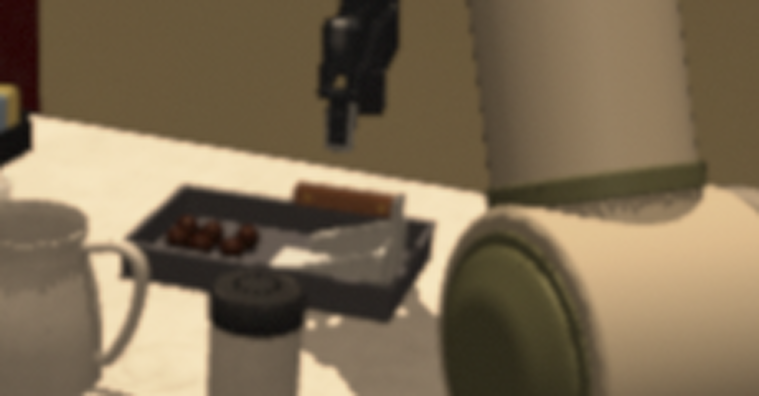

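The fingers stand over the bar (crop fingertip at (340, 147), bar from 295 to 390), and the truffles are undisturbed. I'll descend and close.

>>> move_arm --pt "0 0 0.65 0 0 0" --pt "0 0 0.65 0 0 0" --pt "0 0 0.65 0 0 0" --pt "0 0 0.65 0 0 0" --pt "0 0 0.65 0 0 0" --pt "0 0 0.65 0 0 0" --pt "0 0 0 0 0 0" --pt "0 0 0 0 0 0" --pt "0 0 0 0 0 0" --pt "0 0 0 0 0 0"

```text
time_s: 3.15
eef_pos: [450.2, -267.1, 51.2]
ee_rot: [0.0, 0.999, 0.048, 0.0]
force: [0.4, 0.0, -0.1]
grip_width: 0.994
```

>>> move_arm --pt "0 0 0 0 0 0" --pt "0 0 0 0 0 0" --pt "0 0 0 0 0 0" --pt "0 0 0 0 0 0" --pt "0 0 0 0 0 0" --pt "0 0 0 0 0 0" --pt "0 0 0 0 0 0" --pt "0 0 0 0 0 0" --pt "0 0 0 0 0 0" --pt "0 0 0 0 0 0" --grip 0.8 --newtons 60

```text
time_s: 4.15
eef_pos: [450.0, -266.9, 51.0]
ee_rot: [-0.0, 0.999, 0.048, -0.0]
force: [-1.5, 2.6, 5.8]
grip_width: 0.159
```

```bash
python3 - <<'E'
from h import *
im=eyes.capture('scene'); crop(im,250,100,480,220,3.3,'s2.png')
im=eyes.capture('top'); crop(im,320,165,410,275,5,'pan2.png')
s=ctrl.sense();print(s['eef_pos'],s['ee_rot'],s['force'],s['wrist_torque'],s['time_s'],s['grip_width'])
E
```

```text
[ 449.99457321 -266.87675054   51.02986298] [-7.79160942e-05  9.98853075e-01  4.78803431e-02 -2.65517027e-05] [-0.88416628  2.76142935  5.57062687] [ 0.52274486  0.25809738 -0.00762415] 4.25 0.15893976009677294
```

View pics/s2.png

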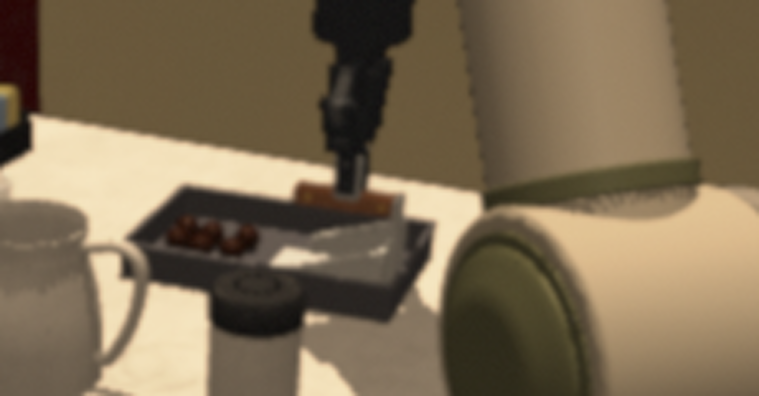

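View pics/pan2.png

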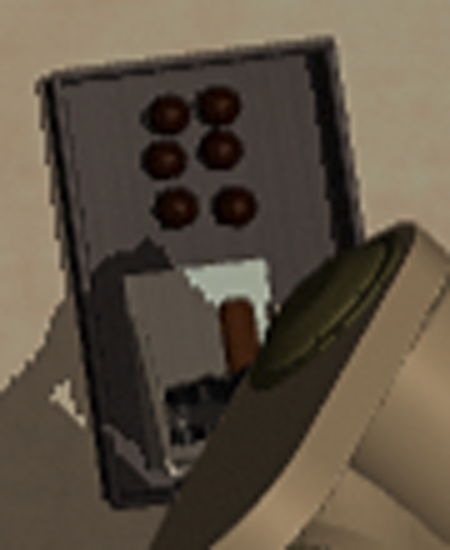

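The pads hold the bar at its middle (crop (350, 190)) and the truffles haven't moved. The truffle columns sit about 10 mm right of the scoop axis, so I'll shift right while advancing, then push slowly.

>>> move_arm --pt "0.2 0.1 0 0 0 0" --pt "0.2 0.1 0 0 0 -0.1" --pt "0.2 0.1 0 0 0 -0.1" --pt "0.2 0.1 0 0 0 -0.1" --pt "0.2 0.1 0 0 0 -0.1" --pt "0.2 0.1 0 0 0 -0.1" --pt "0.2 0.1 0 0 0 -0.1" --pt "0.2 0.1 0 0 0 -0.1" --pt "0.2 0.1 0 0 0 0" --pt "0.2 0.1 0 0 0 0"

```text
time_s: 5.25
eef_pos: [471.1, -274.9, 50.9]
ee_rot: [-0.0, 0.999, 0.054, -0.0]
force: [-2.4, 1.6, 3.1]
grip_width: 0.161
```

>>> move_arm --pt "0.25 0 0 0 0 0" --pt "0.25 0 0 0 0 0" --pt "0.25 0 0 0 0 0" --pt "0.25 0 0 0 0 0" --pt "0.25 0 0 0 0 0" --pt "0.25 0 0 0 0 0" --pt "0.25 0 0 0 0 0" --pt "0.25 0 0 0 0 0" --pt "0.25 0 0 0 0 0" --pt "0.25 0 0 0 0 0"

```text
time_s: 6.25
eef_pos: [496.0, -272.2, 50.9]
ee_rot: [-0.0, 0.999, 0.054, 0.0]
force: [-2.1, 0.4, 1.1]
grip_width: 0.159
```

```bash
python3 - <<'E'
from h import *
im=eyes.capture('scene'); crop(im,250,100,480,220,3.3,'s3.png')
im=eyes.capture('top'); crop(im,320,165,410,275,5,'pan3.png')
s=ctrl.sense();print(s['eef_pos'],s['ee_rot'],s['force'],s['wrist_torque'],s['time_s'],s['grip_width'])
E
```

```text
[ 496.22908795 -272.15339814   50.85615066] [6.03987387e-05 9.98540569e-01 5.40059529e-02 2.90625463e-04] [-0.01794527 -0.44527227  1.05129938] [ 0.00257827 -0.09487097 -0.03414758] 6.35 0.15624502782002223
```

View pics/s3.png

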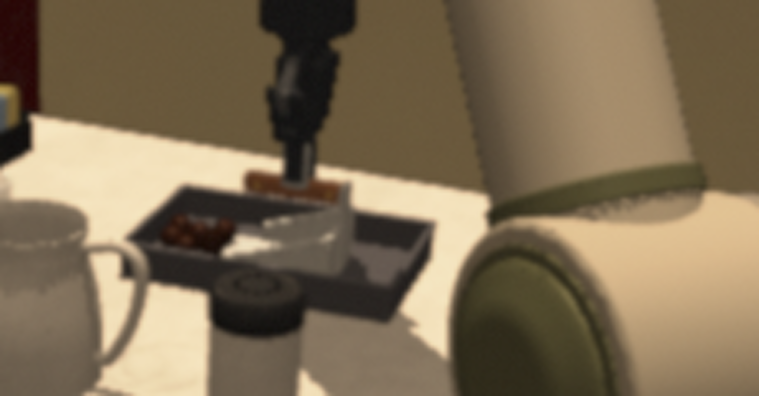

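View pics/pan3.png

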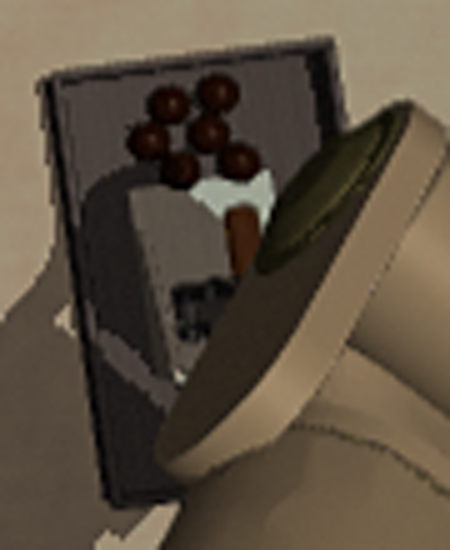

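All six truffles lie ahead of the lip, within its width (crop x 150–240, lip 130–275). I'll keep pushing.

>>> move_arm --pt "0.25 0 0 0 0 0" --pt "0.25 0 0 0 0 0" --pt "0.25 0 0 0 0 0" --pt "0.25 0 0 0 0 0" --pt "0.25 0 0 0 0 0" --pt "0.25 0 0 0 0 0" --pt "0.25 0 0 0 0 0" --pt "0.25 0 0 0 0 0" --pt "0.25 0 0 0 0 0" --pt "0.25 0 0 0 0 0"

```text
time_s: 7.35
eef_pos: [520.8, -269.5, 50.9]
ee_rot: [-0.0, 0.999, 0.054, -0.0]
force: [-1.3, -0.3, 1.0]
grip_width: 0.158
```

>>> move_arm --pt "0.25 0 0 0 0 0" --pt "0.25 0 0 0 0 0" --pt "0.25 0 0 0 0 0" --pt "0.25 0 0 0 0 0" --pt "0.25 0 0 0 0 0" --pt "0.25 0 0 0 0 0" --pt "0.25 0 0 0 0 0" --pt "0.25 0 0 0 0 0" --pt "0.25 0 0 0 0 0" --pt "0.25 0 0 0 0 0"

```text
time_s: 8.35
eef_pos: [545.7, -266.8, 50.9]
ee_rot: [-0.0, 0.999, 0.054, -0.0]
force: [-2.0, -0.3, 1.1]
grip_width: 0.16
```

```bash
python3 - <<'E'
from h import *
im=eyes.capture('scene'); crop(im,250,100,480,220,3.3,'s4.png')
im=eyes.capture('top'); crop(im,320,165,410,275,5,'pan4.png')
s=ctrl.sense();print(s['eef_pos'],s['ee_rot'],s['force'],s['wrist_torque'],s['time_s'],s['grip_width'])
E
```

```text
[ 545.9689385  -266.80369799   50.90968088] [9.92732066e-05 9.98540782e-01 5.40015385e-02 3.60191680e-04] [0.42395352 0.69000203 0.93969155] [-0.04148606 -0.13581434  0.01969897] 8.45 0.1565048265455345
```

View pics/s4.png

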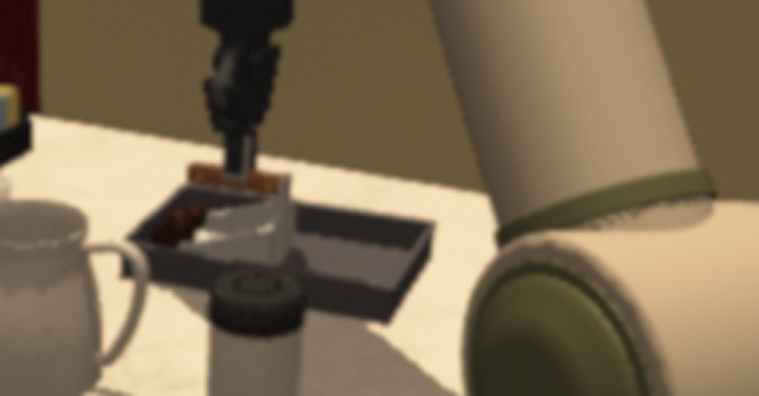

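View pics/pan4.png

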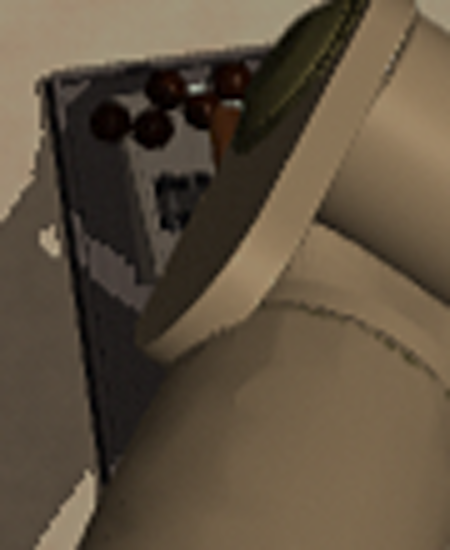

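One truffle has slipped past the left side, at crop (110, 120). At least four lie over the lip, at (152, 128), (168, 88), (203, 108) and (231, 80). About 9 mm remains to the wall, so I'll close up slowly.

>>> move_arm --pt "0.1 0 0 0 0 0" --pt "0.1 0 0 0 0 0" --pt "0.1 0 0 0 0 0" --pt "0.1 0 0 0 0 0" --pt "0.1 0 0 0 0 0" --pt "0.1 0 0 0 0 0" --pt "0.1 0 0 0 0 0" --pt "0 0 0 0 0 0" --pt "0 0 0 0 0 0" --pt "0 0 0 0 0 0"

```text
time_s: 9.45
eef_pos: [552.6, -266.1, 50.9]
ee_rot: [0.0, 0.999, 0.054, 0.0]
force: [-0.1, -0.5, 0.7]
grip_width: 0.157
```

```bash
python3 - <<'E'
from h import *
from plan import *
im=eyes.capture('top'); crop(im,325,168,385,218,10,'pan5.png')
s=ctrl.sense();print(s['eef_pos'],s['force'],s['time_s'],s['grip_width'])
# scoop points in crop px
p=s['eef_pos']; r=ori(6.2)
for nm,q in dict(lipL=(50,38,2),lipR=(50,-38,2),wallL=(24,38,2),backL=(-50,38,42),barfront=(34,0,77)).items():
    w=p+r.apply([q[0]+12,-q[1],-(q[2]-47)]); u=proj('top',w); print(nm,w.round(1),((u-[325,168]+.5)*10-.5).round(0))
E
```

```text
[ 552.58826521 -266.08440458   50.88525151] [-0.4035912  -0.29767203 -0.12204651] 9.5 0.15982549326212006
lipL [ 610.1 -221.6    5.9] [172. 138.]
lipR [ 618.3 -297.2    5.9] [454.  99.]
wallL [ 584.3 -224.4    5.9] [187. 234.]
backL [ 510.7 -232.4   45.9] [268. 508.]
barfront [ 598.3 -261.1   80.9] [399. 149.]
```

View pics/pan5.png

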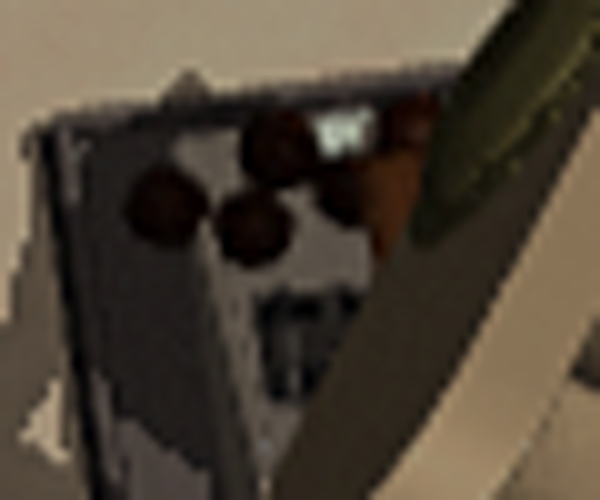

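The scoop's lip is 3–4 mm from the wall. At least four truffles are on the trough, at crop (250, 228), (278, 143), (345, 190) and (408, 120). One sits outside on the left at (165, 205). Next I raise the nose, pivoting about the back edge.

```bash
python3 - <<'E'
from plan import *
p=np.array([552.6,-266.1,51.2]); r=ori(6.2)
c=p+r.apply([-38,0,47])
T=[]
for k in range(1,11):
    th=1.3*k; lift=1.5*min(1,k/4)
    rn=ori(6.2,th); T.append((c+[0,0,lift]-rn.apply([-38,0,47]),6.2,th,1))
p,r=rows(p,r,T); print(p+r.apply([62,0,47]))
rows(p,r,[(p+[-3,0,50],6.2,13,10),(p+[-3,0,160],6.2,13,10)])
E
```

```text
[[-0.11,0.0,-0.12,0.0,1.3,0.0],[-0.1,0.0,-0.12,0.0,1.3,0.0],[-0.11,0.0,-0.13,0.0,1.3,0.0],[-0.11,0.0,-0.12,0.0,1.3,0.0],[-0.1,0.0,-0.08,0.0,1.3,0.0],[-0.11,0.0,-0.09,0.0,1.3,0.0],[-0.11,0.0,-0.08,0.0,1.3,0.0],[-0.11,0.0,-0.09,0.0,1.3,0.0],[-0.1,0.0,-0.08,0.0,1.3,0.0],[-0.11,0.0,-0.09,0.0,1.3,0.0]]
end [ 541.13 -267.35   60.05] [-0.0061, 0.9921, 0.0537, 0.113] 10
[ 611.69435165 -259.68029903   28.1980912 ]
[[0.08,0.0,-0.49,0.0,0.0,0.0],[0.09,-0.01,-0.5,0.0,0.0,0.0],[0.08,0.0,-0.49,0.0,0.0,0.0],[0.08,0.0,-0.5,0.0,0.0,0.0],[0.09,-0.01,-0.49,0.0,0.0,0.0],[0.08,0.0,-0.49,0.0,0.0,0.0],[0.08,0.0,-0.5,0.0,0.0,0.0],[0.09,-0.01,-0.49,0.0,0.0,0.0],[0.08,0.0,-0.5,0.0,0.0,0.0],[0.08,0.0,-0.49,0.0,0.0,0.0]]
[[0.25,0.0,-1.07,0.0,0.0,0.0],[0.25,0.0,-1.07,0.0,0.0,0.0],[0.24,0.0,-1.08,0.0,0.0,0.0],[0.25,0.0,-1.07,0.0,0.0,0.0],[0.25,0.0,-1.07,0.0,0.0,0.0],[0.25,0.0,-1.07,0.0,0.0,0.0],[0.25,0.0,-1.07,0.0,0.0,0.0],[0.24,0.0,-1.07,0.0,0.0,0.0],[0.25,0.0,-1.08,0.0,0.0,0.0],[0.25,0.0,-1.07,0.0,0.0,0.0]]
end [ 538.14 -267.37  220.08] [-0.0061, 0.9921, 0.0537, 0.113] 20
```

>>> move_arm --pt "-0.11 0 -0.12 0 1.3 0" --pt "-0.1 0 -0.12 0 1.3 0" --pt "-0.11 0 -0.13 0 1.3 0" --pt "-0.11 0 -0.12 0 1.3 0" --pt "-0.1 0 -0.08 0 1.3 0" --pt "-0.11 0 -0.09 0 1.3 0" --pt "-0.11 0 -0.08 0 1.3 0" --pt "-0.11 0 -0.09 0 1.3 0" --pt "-0.1 0 -0.08 0 1.3 0" --pt "-0.11 0 -0.09 0 1.3 0"

```text
time_s: 10.5
eef_pos: [540.9, -267.3, 59.8]
ee_rot: [-0.006, 0.992, 0.054, 0.114]
force: [-0.6, -0.1, -1.6]
grip_width: 0.159
```

```bash
python3 - <<'E'
from h import *
im=eyes.capture('scene'); crop(im,250,100,480,220,3.3,'s6.png')
im=eyes.capture('top'); crop(im,320,165,390,225,8,'pan6.png')
s=ctrl.sense();print(s['eef_pos'],s['ee_rot'],s['force'],s['wrist_torque'],s['time_s'],s['grip_width'])
E
```

```text
[ 540.46138004 -267.37420709   59.71736046] [-0.00628353  0.99210727  0.05325004  0.11334956] [-1.00845808 -0.34817187 -1.28827962] [-0.0401703   0.20140746  0.02700153] 10.6 0.15739056435630466
```

View pics/s6.png

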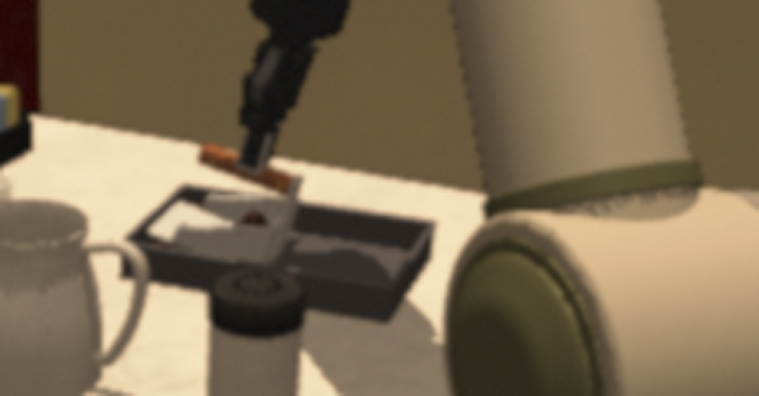

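View pics/pan6.png

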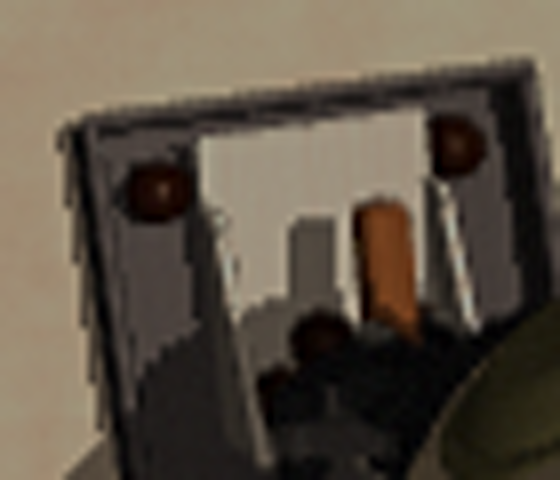

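Nose is up. Two truffles remain in the pan beside the scoop, at crop (158, 190) and (458, 145), and the others have rolled to the back, at (320, 335) and (275, 385). That should be four in the scoop. I'll lift.

>>> move_arm --pt "0.05 0 -0.3 0 0 0" --pt "0.08 0 -0.4 0 0 0" --pt "0.08 0 -0.5 0 0 0" --pt "0.1 0 -0.6 0 0 0" --pt "0.12 0 -0.6 0 0 0" --pt "0.12 0 -0.6 0 0 0" --pt "0.12 0 -0.6 0 0 0" --pt "0.1 0 -0.5 0 0 0" --pt "0.08 0 -0.4 0 0 0" --pt "0.05 0 -0.3 0 0 0"

```text
time_s: 11.6
eef_pos: [539.0, -267.6, 108.9]
ee_rot: [-0.006, 0.992, 0.054, 0.113]
force: [-0.1, 0.2, -2.5]
grip_width: 0.157
```

>>> move_arm --pt "0.12 0 -0.5 0 0 0" --pt "0.2 0 -0.9 0 0 0" --pt "0.3 0 -1.3 0 0 0" --pt "0.35 0 -1.5 0 0 0" --pt "0.35 0 -1.5 0 0 0" --pt "0.35 0 -1.5 0 0 0" --pt "0.35 0 -1.5 0 0 0" --pt "0.3 0 -1.3 0 0 0" --pt "0.2 0 -0.9 0 0 0" --pt "0.12 0 -0.5 0 0 0"

```text
time_s: 12.6
eef_pos: [539.2, -267.6, 226.9]
ee_rot: [-0.006, 0.992, 0.054, 0.114]
force: [-0.1, 0.6, -2.1]
grip_width: 0.16
```

```bash
python3 - <<'E'
from h import *
im=eyes.capture('scene'); crop(im,230,30,460,200,3.3,'s7.png')
im=eyes.capture('top'); crop(im,310,150,410,270,5,'pan7.png')
s=ctrl.sense();print(s['eef_pos'],s['ee_rot'],s['joints'],s['force'],s['wrist_torque'],s['time_s'],s['grip_width'])
E
```

```text
[ 539.15401464 -267.61644685  226.23466532] [-0.00577269  0.99208566  0.05363068  0.11338638] [-0.7357929   0.35817187  1.40074283  0.17902042  1.234491    0.68034243] [ 0.13606586 -0.02122071 -1.33868218] [-0.02643902  0.1952756   0.01655148] 12.7 0.16173921111493755
```

View pics/s7.png

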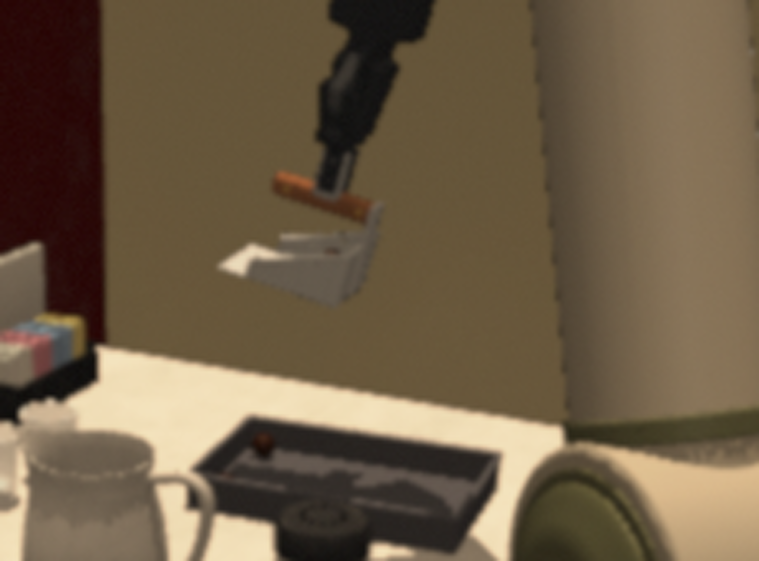

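View pics/pan7.png

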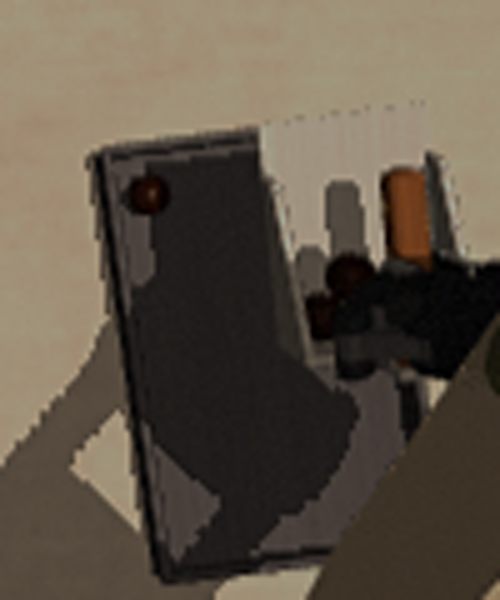

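The scoop is up with two truffles visible in it at top crop (348, 275) and (322, 315), and more hidden by the gripper. One truffle is visible in the pan. The lowest edge is at z ≈ 172 mm, clear of the 128 mm pitcher. I'll carry it across to the left smoothly.

>>> move_arm --pt "0.02 -0.2 0.01 0 0 0" --pt "0.04 -0.4 0.01 0 0 0" --pt "0.06 -0.6 0.01 0 0 0" --pt "0.08 -0.8 0.02 0 0 0" --pt "0.1 -1.0 0.02 0 0 0" --pt "0.13 -1.2 0.03 0 0 0" --pt "0.15 -1.4 0.03 0 0 0" --pt "0.16 -1.5 0.04 0 0 0" --pt "0.16 -1.5 0.04 0 0 0" --pt "0.16 -1.5 0.04 0 0 0"

```text
time_s: 13.7
eef_pos: [538.9, -164.5, 225.6]
ee_rot: [-0.006, 0.992, 0.054, 0.113]
force: [-0.5, 0.7, -2.0]
grip_width: 0.16
```

>>> move_arm --pt "0.16 -1.5 0.04 0 0 0" --pt "0.16 -1.5 0.04 0 0 0" --pt "0.16 -1.5 0.04 0 0 0" --pt "0.16 -1.5 0.04 0 0 0" --pt "0.16 -1.5 0.04 0 0 0" --pt "0.16 -1.5 0.04 0 0 0" --pt "0.16 -1.5 0.04 0 0 0" --pt "0.16 -1.5 0.04 0 0 0" --pt "0.16 -1.5 0.04 0 0 0" --pt "0.16 -1.5 0.04 0 0 0"

```text
time_s: 14.7
eef_pos: [539.1, -13.8, 225.2]
ee_rot: [-0.006, 0.992, 0.054, 0.113]
force: [0.6, -0.1, -2.3]
grip_width: 0.157
```

>>> move_arm --pt "0.16 -1.5 0.04 0 0 0" --pt "0.16 -1.5 0.04 0 0 0" --pt "0.16 -1.5 0.04 0 0 0" --pt "0.16 -1.5 0.04 0 0 0" --pt "0.16 -1.5 0.04 0 0 0" --pt "0.16 -1.5 0.04 0 0 0" --pt "0.16 -1.5 0.04 0 0 0" --pt "0.16 -1.5 0.04 0 0 0" --pt "0.16 -1.5 0.04 0 0 0" --pt "0.16 -1.5 0.04 0 0 0"

```text
time_s: 15.7
eef_pos: [539.2, 137.1, 224.9]
ee_rot: [-0.006, 0.992, 0.054, 0.113]
force: [0.5, -0.3, -2.3]
grip_width: 0.158
```

>>> move_arm --pt "0.16 -1.5 0.04 0 0 0" --pt "0.16 -1.5 0.04 0 0 0" --pt "0.16 -1.5 0.04 0 0 0" --pt "0.16 -1.5 0.04 0 0 0" --pt "0.13 -1.3 0.03 0 0 0" --pt "0.12 -1.1 0.03 0 0 0" --pt "0.09 -0.9 0.02 0 0 0" --pt "0.07 -0.7 0.02 0 0 0" --pt "0.05 -0.5 0.01 0 0 0" --pt "0.03 -0.3 0.01 0 0 0"

```text
time_s: 16.7
eef_pos: [539.4, 244.8, 224.7]
ee_rot: [-0.006, 0.992, 0.054, 0.113]
force: [0.3, 0.1, -2.3]
grip_width: 0.159
```

```bash
python3 - <<'E'
from h import *
im=eyes.capture('scene'); cv2.imwrite('pics/s8full.png',im);crop(im,90,80,320,290,3,'s8.png')
im=eyes.capture('top'); cv2.imwrite('pics/t8full.png',im);crop(im,90,130,410,270,2.4,'pan8.png')
s=ctrl.sense();print(s['eef_pos'],s['ee_rot'],s['joints'],s['force'],s['wrist_torque'],s['time_s'],s['grip_width'])
E
```

```text
[539.3924883  244.61965373 224.66800971] [-0.00610125  0.99212874  0.0536297   0.11299201] [ 0.24270183  0.32157808  1.45532036 -0.03325159  1.14009221  1.71596918] [ 0.21052827  0.28629586 -1.44061086] [-0.03384911  0.12460087  0.05386741] 16.8 0.15790040906501066
```

View pics/s8.png

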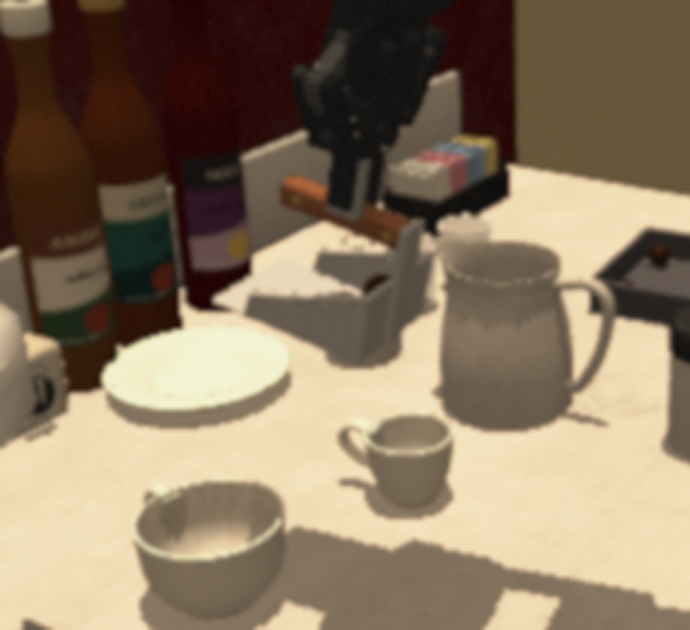

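View pics/pan8.png

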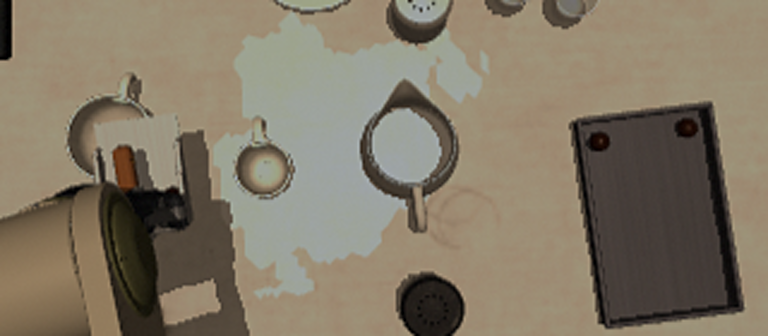

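Only two truffles are left in the pan (top crop (598, 141) and (686, 128)), none are on the worktop, so four are in the scoop. Everything else stands where it was. Now I'll compare the predicted lip with both views and refine the cup centre.

```bash
python3 - <<'E'
from h import *
from plan import *
p=np.array([539.4,244.7,224.7]); r=R.from_quat([-.0061,.99213,.05363,.113],scalar_first=True)
x=r.apply([1,0,0]);print('tool x',x.round(3),'pitch',np.degrees(np.arcsin(x[2])),'yaw',np.degrees(np.arctan2(x[1],x[0])))
im8=cv2.imread('pics/s8full.png'); t8=cv2.imread('pics/t8full.png')
def sc(q): return p+r.apply([q[0]+12,-q[1],-(q[2]-47)])
for nm,q in dict(lipL=(50,38,1),lipR=(50,-38,1),lipM=(50,0,0),barF=(34,0,68),barB=(-54,0,68)).items():
    w=sc(q); us=proj('scene',w); ut=proj('top',w); print(nm,w.round(1),us.round(1),ut.round(1))
    for im,u in((im8,us),(t8,ut)): cv2.drawMarker(im,tuple(int(round(a*16)) //16 for a in u),(0,0,255),cv2.MARKER_CROSS,3,1)
# cup rim circle predicted
for c in((605.6,310),):
  for im,n in((im8,'scene'),(t8,'top')):
    for a in np.arange(0,2*np.pi,.3):
        u=proj(n,(c[0]+46.5*np.cos(a),c[1]+46.5*np.sin(a),59)); im[int(round(u[1])),int(round(u[0]))]=(0,255,0)
crop(im8,120,120,240,290,4.5/1.3,'s8m.png'); crop(t8,105,155,195,235,7,'t8m.png')
E
```

```text
tool x [0.969 0.105 0.225] pitch 12.995509813001906 yaw 6.188381539796636
lipL [605.6 290.1 193.8] [160.2 180.3] [128.6 181.2]
lipR [613.8 214.5 193.8] [184.4 165.5] [162.9 176.5]
lipM [610.  252.4 192.8] [172.7 173.1] [145.9 178.8]
barF [579.3 249.  255.5] [184.1 142.7] [140.  190.2]
barB [494.  239.8 235.7] [227.6 160.1] [147.2 231.7]
```

View pics/s8m.png

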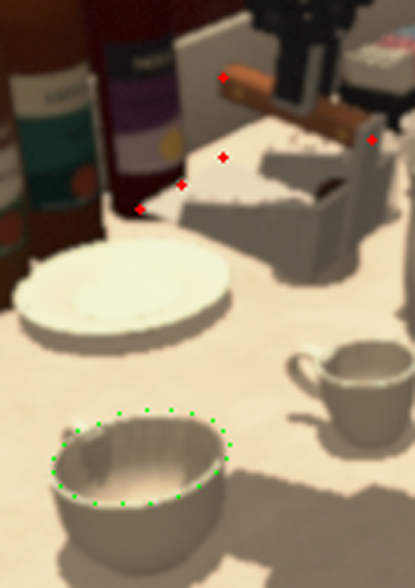

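View pics/t8m.png

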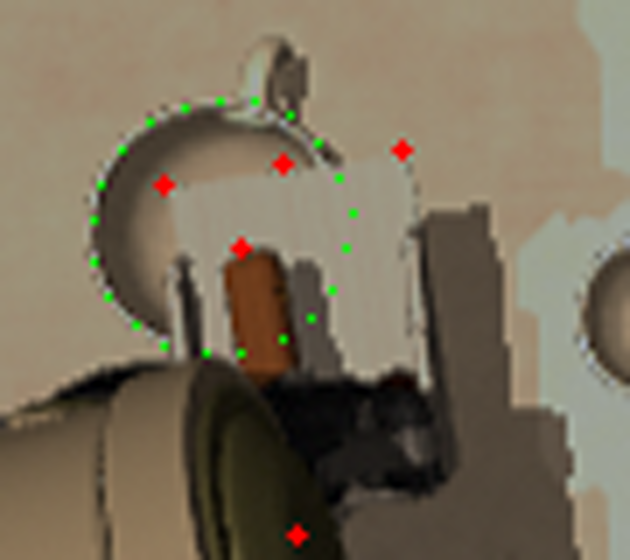

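The predicted lip agrees with both views to about 1.5 mm (actual slightly further back and right), and the rim circle fits the cup in both. I'll plan the final approach with that correction.

```bash
python3 - <<'E'
from plan import *
p=np.array([539.4,244.7,225.0]); r=ori(6.2,13)
off=[60.5,1.2,47]
rn=ori(6.2,8)
lip=lambda z: np.array([605.6,310,z])-rn.apply(off)
p,r=rows(p,r,[(lip(155),6.2,8,20)])
rows(p,r,[(lip(85),6.2,8,20)])
E
```

```text
[[0.0,-0.29,0.16,0.0,-0.3,0.0],[-0.01,-0.3,0.17,0.0,-0.2,0.0],[0.0,-0.29,0.16,0.0,-0.3,0.0],[0.0,-0.3,0.16,0.0,-0.2,0.0],[-0.01,-0.29,0.16,0.0,-0.2,0.0],[0.0,-0.3,0.17,0.0,-0.3,0.0],[0.0,-0.29,0.16,0.0,-0.2,0.0],[0.0,-0.3,0.16,0.0,-0.3,0.0],[0.0,-0.29,0.16,0.0,-0.2,0.0],[0.01,-0.3,0.17,0.0,-0.3,0.0]]
[[0.0,-0.29,0.16,0.0,-0.2,0.0],[0.0,-0.3,0.16,0.0,-0.3,0.0],[0.01,-0.29,0.16,0.0,-0.2,0.0],[0.0,-0.3,0.17,0.0,-0.3,0.0],[0.0,-0.29,0.16,0.0,-0.2,0.0],[0.01,-0.3,0.16,0.0,-0.3,0.0],[0.01,-0.29,0.16,0.0,-0.2,0.0],[0.0,-0.3,0.17,0.0,-0.3,0.0],[0.01,-0.29,0.16,0.0,-0.2,0.0],[0.01,-0.3,0.16,0.0,-0.3,0.0]]
end [539.39 304.05 193.12] [-0.0038, 0.9961, 0.0539, 0.0697] 20
[[-0.05,0.0,0.35,0.0,0.0,0.0],[-0.05,0.0,0.34,0.0,0.0,0.0],[-0.05,0.0,0.35,0.0,0.0,0.0],[-0.04,0.0,0.35,0.0,0.0,0.0],[-0.05,0.0,0.34,0.0,0.0,0.0],[-0.05,0.0,0.35,0.0,0.0,0.0],[-0.05,0.0,0.35,0.0,0.0,0.0],[-0.05,0.0,0.34,0.0,0.0,0.0],[-0.05,0.0,0.35,0.0,0.0,0.0],[-0.05,0.0,0.35,0.0,0.0,0.0]]
[[-0.04,0.0,0.34,0.0,0.0,0.0],[-0.05,0.0,0.35,0.0,0.0,0.0],[-0.05,0.0,0.35,0.0,0.0,0.0],[-0.05,0.0,0.34,0.0,0.0,0.0],[-0.05,0.0,0.35,0.0,0.0,0.0],[-0.05,0.0,0.35,0.0,0.0,0.0],[-0.05,0.0,0.34,0.0,0.0,0.0],[-0.05,0.0,0.35,0.0,0.0,0.0],[-0.04,0.0,0.35,0.0,0.0,0.0],[-0.05,0.0,0.34,0.0,0.0,0.0]]
end [539.43 304.05 123.15] [-0.0038, 0.9961, 0.0539, 0.0697] 20
```

>>> move_arm --pt "0 -0.1 0.05 0 -0.1 0" --pt "0 -0.2 0.1 0 -0.2 0" --pt "0 -0.3 0.16 0 -0.3 0" --pt "0 -0.35 0.18 0 -0.3 0" --pt "0 -0.35 0.2 0 -0.3 0" --pt "0 -0.35 0.2 0 -0.3 0" --pt "0 -0.35 0.2 0 -0.3 0" --pt "0 -0.35 0.2 0 -0.3 0" --pt "0 -0.35 0.2 0 -0.3 0" --pt "0 -0.35 0.2 0 -0.3 0"

```text
time_s: 17.8
eef_pos: [539.5, 275.5, 208.0]
ee_rot: [-0.005, 0.995, 0.054, 0.089]
force: [0.3, -0.4, -2.3]
grip_width: 0.163
```

>>> move_arm --pt "0 -0.35 0.2 0 -0.3 0" --pt "0 -0.35 0.2 0 -0.3 0" --pt "0 -0.35 0.2 0 -0.3 0" --pt "0 -0.35 0.2 0 -0.3 0" --pt "0 -0.35 0.2 0 -0.3 0" --pt "0 -0.35 0.18 0 -0.3 0" --pt "0 -0.3 0.16 0 -0.2 0" --pt "0 -0.25 0.1 0 -0.2 0" --pt "0 -0.15 0.05 0 -0.1 0" --pt "0 -0.1 0 0 0 0"

```text
time_s: 18.8
eef_pos: [538.8, 304.4, 193.4]
ee_rot: [-0.004, 0.996, 0.054, 0.07]
force: [0.6, -0.6, -1.1]
grip_width: 0.16
```

```bash
cat > chk.py <<'E'
from h import *
from plan import *
import sys
k=sys.argv[1]
im8=eyes.capture('scene'); t8=eyes.capture('top')
cv2.imwrite(f'pics/s{k}full.png',im8);cv2.imwrite(f'pics/t{k}full.png',t8)
s=ctrl.sense(); p=s['eef_pos']; r=R.from_quat(s['ee_rot'],scalar_first=True); x=r.apply([1,0,0])
print(p.round(1),'pitch %.1f yaw %.1f'%(np.degrees(np.arcsin(x[2])),np.degrees(np.arctan2(x[1],x[0]))),s['force'].round(1),s['time_s'],s['grip_width'],s['dq'].round(3))
print('lip est',(p+r.apply([60.5,1.2,47])).round(1))
im8=cv2.resize(im8[120:290,110:290],None,fx=3.4,fy=3.4,interpolation=3);t8=cv2.resize(t8[145:245,95:205],None,fx=6,fy=6,interpolation=3)
def mk(im,n,w,c,f,o):
    u=(proj(n,w)-o+.5)*f-.5; cv2.circle(im,tuple(int(round(a)) for a in u),2,c,-1); return u.round(0)
for im,n,f,o in((im8,'scene',3.4,(110,120)),(t8,'top',6,(95,145))):
    for q in((50,38,1),(50,0,1),(50,-38,1)):
        print(n,mk(im,n,p+r.apply([q[0]+12,-q[1],47-q[2]]),(0,0,255),f,o))
    for a in np.arange(0,6.28,.3): mk(im,n,(605.6+46.5*np.cos(a),310+46.5*np.sin(a),59),(0,255,0),f,o)
    mk(im,n,(605.6,310,59),(255,0,0),f,o)
cv2.imwrite(f'pics/s{k}.png',im8);cv2.imwrite(f'pics/t{k}.png',t8)
E
python3 chk.py 9
```

```text
[538.8 304.4 193.5] pitch 8.0 yaw 6.2 [-0.3 -0.1 -1.5] 18.9 0.15629626926260984 [-0.004 -0.003  0.002 -0.    -0.001  0.   ]
lip est [605.  310.3 155.4]
scene [103. 318.]
scene [150. 286.]
scene [193. 257.]
top [ 77. 243.]
top [176. 230.]
top [275. 216.]
```

View pics/s9.png

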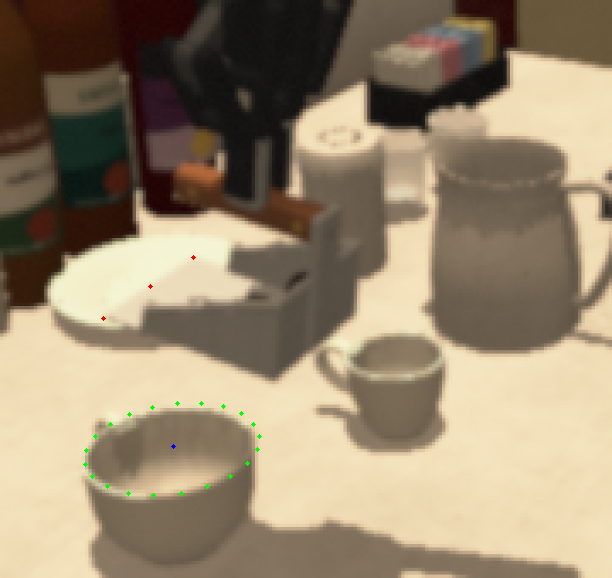

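View pics/t9.png

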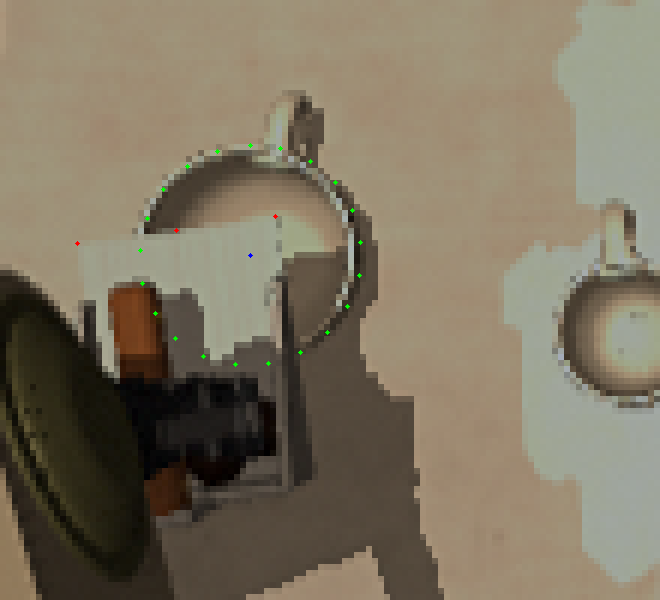

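The lip in the top view runs (78, 245)–(280, 219), matching the estimate. The cup circle fits to within about 1 px in both views, and truffles show at the back of the trough ((217, 470) in top, (265–300, 285) in scene). I'll descend 70 mm.

>>> move_arm --pt "-0.02 0 0.1 0 0 0" --pt "-0.03 0 0.2 0 0 0" --pt "-0.04 0 0.3 0 0 0" --pt "-0.05 0 0.4 0 0 0" --pt "-0.06 0 0.4 0 0 0" --pt "-0.06 0 0.4 0 0 0" --pt "-0.06 0 0.4 0 0 0" --pt "-0.06 0 0.4 0 0 0" --pt "-0.06 0 0.4 0 0 0" --pt "-0.06 0 0.4 0 0 0"

```text
time_s: 19.9
eef_pos: [538.6, 304.3, 158.8]
ee_rot: [-0.004, 0.996, 0.054, 0.07]
force: [0.5, 0.7, -2.9]
grip_width: 0.161
```

>>> move_arm --pt "-0.06 0 0.4 0 0 0" --pt "-0.06 0 0.4 0 0 0" --pt "-0.06 0 0.4 0 0 0" --pt "-0.06 0 0.4 0 0 0" --pt "-0.06 0 0.4 0 0 0" --pt "-0.06 0 0.4 0 0 0" --pt "-0.05 0 0.4 0 0 0" --pt "-0.04 0 0.3 0 0 0" --pt "-0.03 0 0.2 0 0 0" --pt "-0.02 0 0.1 0 0 0"

```text
time_s: 20.9
eef_pos: [538.4, 304.2, 124.6]
ee_rot: [-0.004, 0.996, 0.054, 0.07]
force: [0.7, 0.7, -2.0]
grip_width: 0.163
```

```bash
python3 chk.py 10
```

```text
[538.3 304.2 124.7] pitch 8.0 yaw 6.2 [-0.1 -0.2 -2. ] 21.0 0.15810355862617262 [ 0.002 -0.004 -0.005 -0.001  0.001  0.001]
lip est [604.5 310.2  86.5]
scene [120. 436.]
scene [165. 402.]
scene [206. 370.]
top [135. 261.]
top [227. 248.]
top [320. 235.]
```

View pics/s10.png

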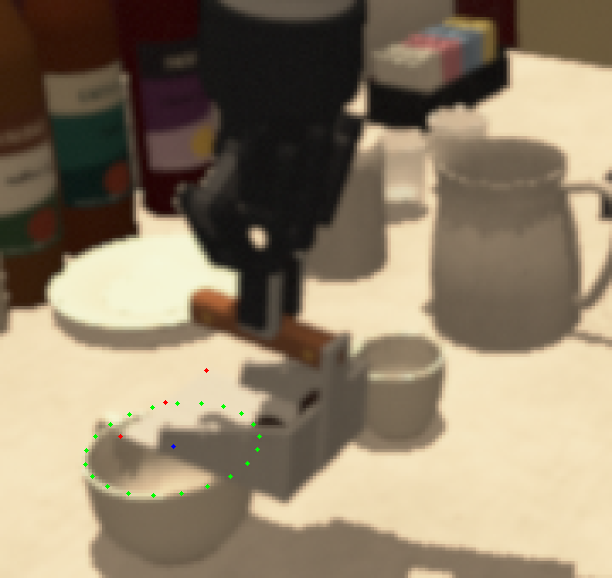

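View pics/t10.png

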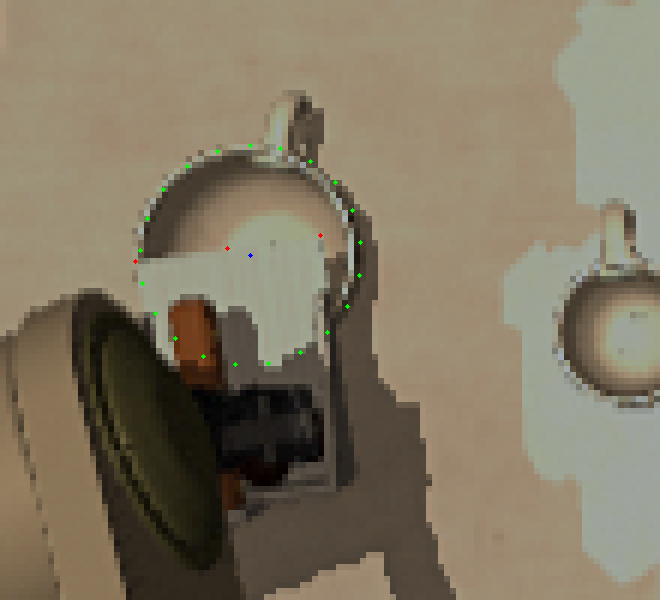

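Lip in the top view runs (138, 264)–(325, 237), over the mouth. I'll compute the remaining offset from the pictures.

```bash
python3 - <<'E'
from h import *
def t(x,y,z): return onz('top',(x+.5)/6-.5+95,(y+.5)/6-.5+145,z).round(1)
print('lip corners',t(138,264,88),t(325,237,88))
# cup rim: fit circle from pic0 : bright rim/dark boundary contour by edge points along rays
im=cv2.cvtColor(cv2.imread('pics/top0.png'),cv2.COLOR_BGR2GRAY).astype(np.float32)
c=np.array([605.6,310.]);pts=[]
for a in np.arange(0,2*np.pi,.1):
    if abs((a+np.pi)%(2*np.pi)-np.pi)<.5: continue   # handle
    rr=np.arange(38,53,.25)
    uv=np.array([proj('top',(c[0]+r*np.cos(a),c[1]+r*np.sin(a),59)) for r in rr],np.float32)
    v=cv2.remap(im,uv[:,0],uv[:,1],cv2.INTER_CUBIC).ravel()
    k=np.argmax(v); pts.append((c[0]+rr[k]*np.cos(a),c[1]+rr[k]*np.sin(a),rr[k]))
P_=np.array(pts); A=np.c_[2*P_[:,:2],np.ones(len(P_))]; s=np.linalg.lstsq(A,(P_[:,:2]**2).sum(1),rcond=None)[0]
print('cup',s[:2],'R',np.sqrt(s[2]+s[0]**2+s[1]**2), np.median(P_[:,2]),P_[:,2].std())
E
```

```text
lip corners [600.2 347.9  88. ] [609.  271.5  88. ]
cup [605.38057864 313.6136077 ] R 47.19886091054308 47.75 4.169325720892065
```

From the top picture the lip middle is at (604.6, 309.7), about 1 mm from the cup-mouth estimate of (605.6, 310). The automatic circle fit put the cup at y ≈ 313.6. Its radii scatter by 4 mm because it caught bright background, so I trust the overlay instead. A small trim of 1 mm forward and 2 mm down brings the lip to about 25 mm above the rim, then I let it settle.

>>> move_arm --pt "0.02 -0.03 0.05 0 0 0" --pt "0.02 -0.03 0.05 0 0 0" --pt "0.02 -0.02 0.05 0 0 0" --pt "0.02 -0.02 0.05 0 0 0" --pt "0 0 0 0 0 0" --pt "0 0 0 0 0 0" --pt "0 0 0 0 0 0" --pt "0 0 0 0 0 0" --pt "0 0 0 0 0 0" --pt "0 0 0 0 0 0"

```text
time_s: 22.0
eef_pos: [539.3, 305.3, 122.9]
ee_rot: [-0.004, 0.996, 0.054, 0.07]
force: [0.5, 0.3, -1.7]
grip_width: 0.159
```

```bash
python3 chk.py 11; python3 - <<'E'
from h import *
t=cv2.imread('pics/t11full.png'); s=cv2.imread('pics/s11full.png')
a=cv2.resize(t[150:240,105:185],None,fx=5,fy=5,interpolation=3);b=cv2.resize(s[195:275,130:225],None,fx=4,fy=5,interpolation=3)
h=450; b=cv2.resize(b,(380,450)); cv2.imwrite('pics/c11.png',np.hstack([a,b]))
cv2.imwrite('pics/t11o.png',cv2.resize(t,None,fx=1.5,fy=1.5))
E
```

```text
[539.3 305.4 122.9] pitch 8.0 yaw 6.2 [ 0.6  0.  -1.5] 22.1 0.1634286419108844 [ 0.001 -0.    -0.001  0.001  0.001 -0.   ]
lip est [605.5 311.3  84.7]
scene [118. 440.]
scene [162. 405.]
scene [204. 373.]
top [133. 259.]
top [226. 246.]
top [318. 233.]
```

View pics/c11.png

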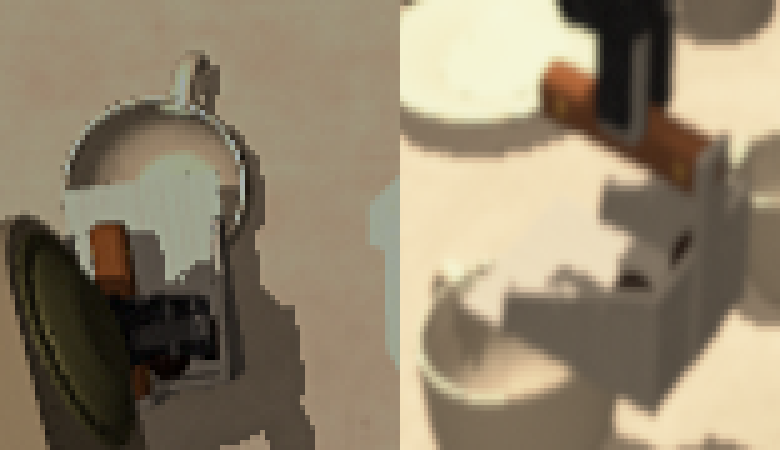

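View pics/t11o.png

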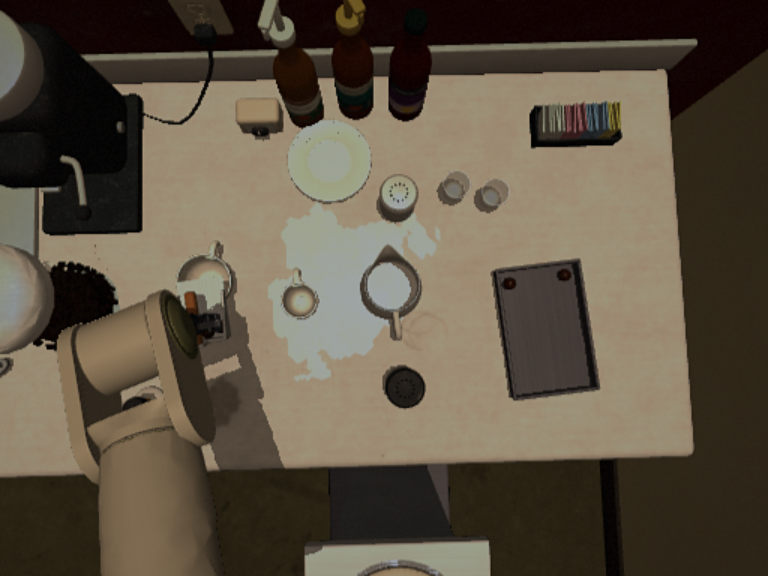

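The final view shows the lip across the mouth, the cup, row and small cup unmoved, two truffles in the pan and the rest in the scoop. The arm is at rest, so I'm handing in.

```bash
python3 -c "
from rig import order
print(order.finish_job())"
```

```text
the job is handed in; nothing more can be done
None
```

I scooped the truffles against the pan's far wall, carried them over the row and handed in at 22 s. The arm was still holding the loaded scoop at rest over the wide cup.

**Final pose:**
- The estimated middle of the lip is (605.5, 311.3, 84.7) mm. The cup-mouth centre measured (605.6, 310, 59), so the lip is about 1 mm off centre and about 26 mm above the rim.
- The nose is raised 8°, joint speeds are near zero and the grip is steady.

**Truffles:** Two slipped past the sides of the scoop and stayed in the pan. That leaves four in the scoop by counting. The gripper hides part of the trough, so I saw only two of them directly at the end. None are on the worktop.

**Other objects:** The cups, shakers and pitcher look unmoved in the last top view. No contact force showed during the carry or the lowering.

**Checks that disagreed:**
- An automatic circle fit put the cup about 3.5 mm further left. Its radii scattered by 4 mm because it caught bright background, so I ignored it.
- The scene camera showed the rim about 1 pixel (2 mm) lower than predicted, which is within the calibration error.

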